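# Rake the stirring rods into a bedded parallel row

### The job

Take the hand rake from its mat and, with the rake only (no finger on the rods), comb the four stirring rods strewn in the tray into a flat, parallel row, side by side against the loose bar. Go on until the bar comes solidly home on its clamp, and bed the row there for half a second with a gentle push of about 10 newtons, never over 15. Then stand the rake upright on the middle of its mat and let go, leaving the beaker, jar and bottle alone.

Things in the scene. Friction and masses are not known exactly. Their poses are not given: they have to be found in the camera images.
- tray: fixed grey plastic tray on the bench, 320 mm long (x) by 138 mm wide (y); origin: centre of its underside. Floor's upper face at 4 mm height; walls at both sides and at the +x end 4 mm thick, tops at 20 mm height; the -x end is open, for the rake to enter. Inner width 130 mm. Rods lie strewn over x = -149 to +31 mm; rake them towards +x, where the bar is
- bar: steel bar across the tray: 118 mm long (y), 10 thick (x), 12 high, 1 mm above the tray floor. Origin: bottom middle of its face towards the rods (-x); axes as the tray's. Slides along x with 1.5 N drag, stays where left; 4 to 45 mm further to +x it comes home on a fixed aluminium clamp block, whose place differs and is not measured: feel for it. Home, it hardly gives
- rake_grip (a point): centre of the rake's upright black handle (22 x 22 mm, 54 tall), 57 mm above the tine tips. 27 mm below this point begins the head plate, 40 mm (x) by 104 (y) by 8 thick; under it two rows of five steel tines 22 mm long; each row's outer face is 16 mm from the centre in x. z up, y along the head. Stands by itself on its tines; 130 to 210 g
- mat: fixed black rubber mat, 80 mm (x) by 140 mm (y), 3 mm thick, on which the rake stands; origin at the centre of its underside, on the bench
- beaker: empty glass beaker, bystander, 70 mm across, 85 mm high; origin at the centre of its underside
- jar: amber glass jar, bystander, 56 mm across, 75 mm high; origin at the centre of its underside
- washbottle: white plastic bottle with red cap, bystander, 60 mm across, 115 mm high; origin at the centre of its underside
- rod0: white plastic stirring rod number 1 of 4, all alike: a bar of rectangular section, 12 mm wide (its x) by 9 mm high by 110 mm long (its y), 25 g nominal, loose, lying flat on the tray's floor; origin at the middle of its underside
- rod1: white plastic stirring rod number 2 of 4, all alike: a bar of rectangular section, 12 mm wide (its x) by 9 mm high by 110 mm long (its y), 25 g nominal, loose, lying flat on the tray's floor; origin at the middle of its underside
- rod2: white plastic stirring rod number 3 of 4, all alike: a bar of rectangular section, 12 mm wide (its x) by 9 mm high by 110 mm long (its y), 25 g nominal, loose, lying flat on the tray's floor; origin at the middle of its underside
- rod3: white plastic stirring rod number 4 of 4, all alike: a bar of rectangular section, 12 mm wide (its x) by 9 mm high by 110 mm long (its y), 25 g nominal, loose, lying flat on the tray's floor; origin at the middle of its underside
Mind the look-alikes: they are no part of the job. What is shaped like the rod0 but green is not meant. Leave any purple look-alike of the part that bears rake_grip alone.

How it is judged:
On the way, in this order (a step that is already met when the one before it is completed fails the run):
1. the rake is taken up off its mat (height (world z) of rake_grip above 0.08 m), for 0.1 s.
2. all four rods lie flat, parallel to the bar (within 0.08 rad) and side by side against it, and the bar is pressed with more than 7 N (angle between the y axis of each of rod0, rod1, rod2, rod3 and the y axis of bar, either way round below 0.08 rad and x of rod0 in the frame of bar between -0.052 and 0 m and height (world z) of each of rod0, rod1, rod2, rod3 below 0.008 m and x of rod1 in the frame of bar between -0.052 and 0 m and x of rod2 in the frame of bar between -0.052 and 0 m and x of rod3 in the frame of bar between -0.052 and 0 m and contact force between bar and anything else above 7 N), for 0.3 s.
At the end, for the whole second after the job is handed in: All four rods lie flat on the tray's floor, within 0.08 rad of parallel to the bar, their centres within 52 mm of its face; the rake stands upright (within 0.06 rad) on its mat, within 30 mm of the mat's centre; the rods are at rest (angle between the y axis of each of rod0, rod1, rod2, rod3 and the y axis of bar, either way round below 0.08 rad and x of rod0 in the frame of bar between -0.052 and 0 m and height (world z) of each of rod0, rod1, rod2, rod3 below 0.008 m and x of rod1 in the frame of bar between -0.052 and 0 m and x of rod2 in the frame of bar between -0.052 and 0 m and x of rod3 in the frame of bar between -0.052 and 0 m and linear speed of each of rod0, rod1, rod2, rod3 below 0.01 m/s and horizontal distance between rake_grip and mat below 0.03 m and angle between rake_grip's own z axis and vertical below 0.06 rad and height (world z) of rake_grip between 0.056 and 0.064 m); the robot touches nothing.
It fails at once if the bar is pushed with more than 16 N (contact force between bar and anything else above 16 N).
It fails at once if a finger touches a rod (contact force between the fingers and rod0 above 0.3 N or contact force between the fingers and rod1 above 0.3 N or contact force between the fingers and rod2 above 0.3 N or contact force between the fingers and rod3 above 0.3 N).
It fails at once if a bystander is displaced by more than 25 mm (distance of any of beaker, jar, washbottle from where it was at the start of the episode above 0.025 m).
It also fails if it takes over 59 s, if anything falls off the work surface, if the arm or the gripper's body presses on something with over 40 N, if the wrist force passes 120 N, or if a joint passes its speed limit or range.

### The arm

A 6-joint arm with a two-finger parallel gripper is mounted at the origin on the work surface. World frame = base frame: x ahead of the robot, y to its left, z up, the work surface at z = 0. Lengths are in m, angles in rad, forces in N, time in s.
With the tool pointing down it reaches from about 0.35 to 0.8 m from the base axis. Payload 7.3 kg.
Tool frame: the origin (TCP) lies between the finger pads; the fingertips stand 25 mm ahead of it and the grasp point (between the pads) lies 6 mm ahead of it (r.tip_extent is the distance from the TCP to the fingertips, in m); z points along the fingers, y is the line along which they close (so a half turn about z gives the same grasp; the last joint's range is limited). The gripper opens to 85 mm and grips with 20 to 120 N. Pads are 22 mm wide; open, the fingers measure 114 mm over their backs; the gripper's body (76 mm by 85 mm) begins 54 mm behind the grasp point. The pads swing forward as they close: fully open they stand 13 mm farther back than shut.
Start: joints at [1.059, 0.342, 1.524, -0, 1.275, -0.146], TCP at [0.188, 0.49, 0.224] pointing down, gripper open.
Joint ranges: [-2.53, 2.53], [-0.77, 2.02], [0.04, 2.7], [-1, 4.14], [0.28, 2.66], [-3.11, 3.11]. Speed limits (rad/s): [2.57, 2.57, 3.14, 3.14, 3.14, 3.14].

### API

Orientations are given as a unit quaternion [x, y, z, w].
In Python, from workcell import r, command_gripper, optics gives the robot as it stands. The module is installed in compiled form; this text tells all that it offers. Calls block until the motion is done:
- r.reach(position, orientation): joint-space move of the TCP to a pose.
- r.move_straight(position, orientation=None, speed=0.15, max_force=None): straight line of the TCP; orientation=None keeps the orientation; speed is the mean speed in m/s. With max_force (N) it stops when the force on the tool has changed by that much, and returns True; else False.
- r.movej(angles): joint-space move.
- command_gripper(opening, force=None): finger opening in m; force is the grip in N (None keeps the last); returns when the fingers have stopped.
- r.hold(seconds).
- r.solve_ik(position, orientation): joint angles nearest the present ones, or None.
- r.read_state(): the state.
- optics.get_image(name): name is "side" or "top" or "wrist"; returns (picture, depth): 384x512x3 uint8, red, green, blue; 384x512 float32, m along the optical axis (not along the pixel's ray), 0 where there is no reading.
- optics.camera_model(name): a dict with "K" (3x3 intrinsics, pixels), "R" (3x3) and "t" (3): a world point X has camera coordinates R X + t; the wrist camera has in their place "tool_from_camera" (4x4, takes a point from camera to tool coordinates, whose origin is the TCP and whose axes are the flange's). Camera axes: x right, y down, z forward; pixel columns grow to the right and rows downward; lengths in m; the calibration is good to about 2 mm. A picture is of the moment at which its call begins: read the wrist's pose just before it. camera_model takes no time and is no camera call.
A pose or a line that the arm cannot do raises r.PlanningError and nothing moves.
- r.finish_job(): hands the job in; it is judged then, once.
The state is a dict: "time_s": time; "joint_positions": joint angles; "dq": joint speeds; "tau": joint torques, N m; "eef_pos": TCP position; "eef_rot": TCP orientation; "contact_force": force on the tool from outside, world axes, zero at the start; "torque": the same for the moment, N m; "grip_width": finger opening in m; "grip_force": force on a finger pad.
Only numpy, scipy, OpenCV 4.12 (cv2) and the standard library are available. Lean on these libraries where they do the work, as an engineer would, in place of code of your own. Each camera call takes 0.05 s, during which the arm holds its last target. There are 200 camera calls.

## Working session

There is one attempt and no reset: what is moved stays moved. The work goes in short steps, each a Python script; the robot and the scene stay as the last script left them, time stands still between calls to the robot, and variables do not carry over. Pictures are saved under pics/ and viewed, at most 10 in all, crops included, and the job is handed in when it is done.

```bash
mkdir -p pics; cat > h.py <<'E'
import numpy as np,cv2
from scipy.spatial.transform import Rotation as Ro
from workcell import r,command_gripper,optics
def snap(n,f):
    s=r.read_state(); im,d=optics.get_image(n); cv2.imwrite('pics/%s.png'%f,im[:,:,::-1]); np.savez('pics/%s.npz'%f,im=im,d=d,p=s['eef_pos'],q=s['eef_rot']); return im,d
def world(n,f):
    z=np.load('pics/%s.npz'%f); d=z['d']; m=optics.camera_model(n); K=np.array(m['K'])
    v,u=np.mgrid[:d.shape[0],:d.shape[1]]
    c=np.stack([(u-K[0,2])/K[0,0]*d,(v-K[1,2])/K[1,1]*d,d],-1)
    if n=='wrist':
        T=np.array(m['tool_from_camera']); return (c@T[:3,:3].T+T[:3,3])@Ro.from_quat(z['q']).as_matrix().T+z['p']
    return (c-np.array(m['t']))@np.array(m['R'])
E
python3 - <<'E'
from h import *
snap('top','top0');snap('side','side0')
s=r.read_state();print(s['time_s'],s['eef_rot'],s['contact_force'],r.tip_extent)
a=cv2.imread('pics/top0.png');cv2.imwrite('pics/top0b.png',cv2.resize(a,(800,600),interpolation=cv2.INTER_CUBIC))
E
```

```text
0.1 [ 1.81889028e-01  9.83318818e-01 -6.54466146e-04 -2.36799812e-04] [ 1.1984039   0.36049078 -0.04465898] 0.025
```

View pics/top0b.png

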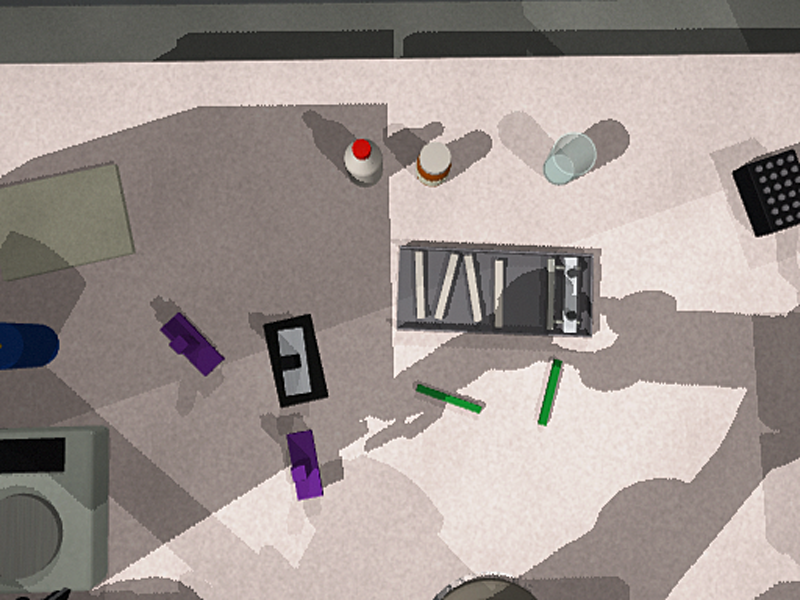

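View pics/side0.png

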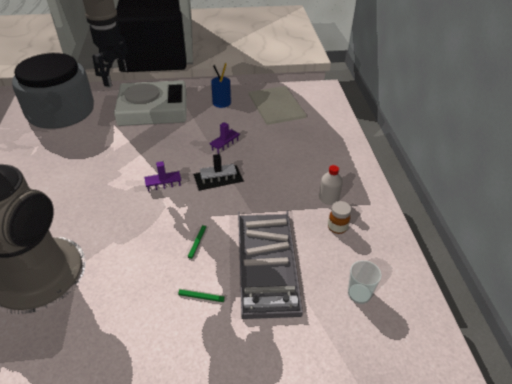

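The top view (scaled ×1.5625) shows the tray at (398–600, 243–335) with its open end on the left. The four white rods are at about (420,285), (447,285), (472,287) and (499,293), and the bar is at (551,293). The rake is on its mat at (295,360), with the purple decoys nearby and the three bystanders above the tray.

```bash
python3 - <<'E'
from h import *
W=world('top','top0');im=np.load('pics/top0.npz')['im'].astype(int)
s=.64
def p(n,u,v): print(n,W[int(v*s),int(u*s)].round(4))
for n,u,v in [('handle',291,361),('plateTop',288,335),('plateBot',303,389),('matTL',267,326),('matTR',309,318),('matBR',324,396),('matBL',284,404),('trTL',400,250),('trBL',400,327),('trBR',597,335),('trTR',598,250),('barT',551,263),('barB',551,324),('r0',420,285),('r1',447,285),('r2',472,287),('r3',499,293),('cap',362,149),('jar',435,155),('clampblk',572,290)]: p(n,u,v)
# rods by colour+height
Wr=W.reshape(-1,3); c=im.reshape(-1,3)
h=W[...,2]
m=np.zeros(h.shape,np.uint8); m[int(250*s):int(332*s),int(404*s):int(520*s)]=1
m&=((im.min(2)>120)).astype(np.uint8)
n,l,st,_=cv2.connectedComponentsWithStats(m)
for i in range(1,n):
  if st[i,4]>40:
    q=W[l==i]; r_=cv2.minAreaRect((q[:,:2]*1000).astype(np.float32)); print('rod',st[i,4],np.median(q,0).round(4),cv2.boxPoints(r_).round(0).tolist())
# handle region
hm=(h>0.06)&(h<0.1); hm[:int(320*s)]=0;hm[int(405*s):]=0;hm[:,:int(262*s)]=0;hm[:,int(330*s):]=0
q=W[hm];print('handle pts',len(q),q.min(0),q.max(0))
pm=(h>0.025)&(h<0.04); pm[:int(310*s)]=0;pm[int(410*s):]=0;pm[:,:int(262*s)]=0;pm[:,int(330*s):]=0
q=W[pm];print('plate',len(q),cv2.minAreaRect((q[:,:2]*1000).astype(np.float32)),cv2.boxPoints(cv2.minAreaRect((q[:,:2]*1000).astype(np.float32))).tolist())
E
```

```text
handle [0.4656 0.2942 0.0872]
plateTop [0.5059 0.3084 0.0322]
plateBot [0.4216 0.2872 0.0335]
matTL [0.5227 0.3496 0.0015]
matTR [0.5336 0.2799 0.0051]
matBR [0.4055 0.2568 0.0026]
matBL [0.3952 0.3222 0.006 ]
trTL [0.6419 0.1257 0.001 ]
trBL [0.5143 0.129  0.0038]
trBR [ 0.4928 -0.1995 -0.0018]
trTR [ 0.6341 -0.2047  0.0027]
barT [ 0.6132 -0.121   0.0153]
barB [ 0.5127 -0.1166  0.0158]
r0 [0.5826 0.0965 0.0112]
r1 [0.5814 0.0503 0.0124]
r2 [0.5775 0.0097 0.016 ]
r3 [ 0.5664 -0.0342  0.0127]
cap [0.7776 0.1816 0.1126]
jar [0.7788 0.0695 0.074 ]
clampblk [ 0.568  -0.1541  0.0194]
rod 213 [0.5825 0.0957 0.0126] [[528.0, 102.0], [528.0, 89.0], [637.0, 90.0], [637.0, 103.0]]
rod 212 [0.5787 0.0528 0.0125] [[524.0, 61.0], [632.0, 30.0], [635.0, 42.0], [528.0, 73.0]]
rod 220 [0.5752 0.0085 0.0124] [[436.0, 78.0], [576.0, -49.0], [634.0, 15.0], [494.0, 141.0]]
rod 180 [ 0.5737 -0.0332  0.0129] [[512.0, -37.0], [621.0, -42.0], [622.0, -31.0], [513.0, -25.0]]
handle pts 105 [0.4538043  0.28795135 0.06009368] [0.47493008 0.31094317 0.0883446 ]
plate 585 ((463.811767578125, 299.96978759765625), (104.1061782836914, 40.57173538208008), 7.056896209716797) [[409.6607666015625, 313.7070007324219], [414.64520263671875, 273.4425964355469], [517.9627685546875, 286.2325744628906], [512.9783325195312, 326.4969787597656]]
```

```bash
cat >> h.py <<'E'
def q_down(phi):  # tool down, tool y at heading phi (rad) in world
    t=(phi+np.pi/2)/2; return [np.cos(t),np.sin(t),0,0]
E
python3 - <<'E'
from h import *
m=optics.camera_model('wrist');T=np.array(m['tool_from_camera']);print(T.round(3),m['K'])
q=q_down(np.deg2rad(89))
R=Ro.from_quat(q).as_matrix()
c=R@T[:3,3]; print('cam off',c)
zc=0.40; 
tgt=np.array([0.575,-0.03,0.0])
# camera axis compensation
ax=R@T[:3,2]; cam=tgt-ax*(zc/abs(ax[2])); p=cam-c; print(p,ax)
try:
    r.reach(p.tolist(),q)
except Exception as e: print('ERR',e)
print(r.read_state()['eef_pos'],r.read_state()['time_s']); snap('wrist','w1')
a=cv2.imread('pics/w1.png');cv2.imwrite('pics/w1b.png',cv2.resize(a,(800,600),interpolation=cv2.INTER_CUBIC))
E
```

```text
[[ 0.001 -0.957 -0.289  0.074]
 [ 1.     0.     0.001  0.001]
 [-0.    -0.289  0.957 -0.149]
 [ 0.     0.     0.     1.   ]] [[331.48566619   0.         252.04694034]
 [  0.         331.48566619 189.4892215 ]
 [  0.           0.           1.        ]]
cam off [-0.07354006  0.00241444  0.14933699]
[ 0.52783321 -0.03053174  0.25066301] [ 0.28889665 -0.00450602 -0.95734969]
[ 0.52782813 -0.02976757  0.25066206] 2.325
```

View pics/w1b.png

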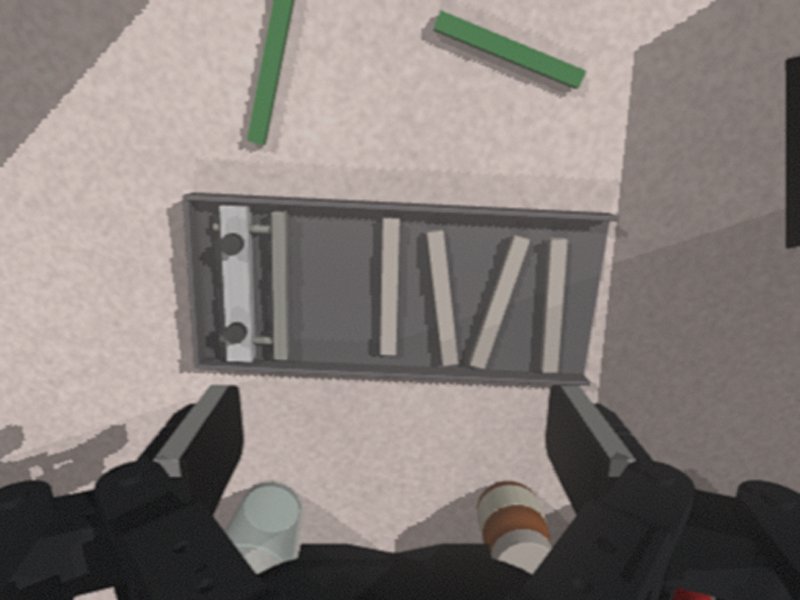

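The wrist view shows the tray corners at (188,196), (615,217), (590,382) and (195,370). The clamp is at (238,285), the bar at (280,285), and the rods at (390,287), (442,297), (500,300) and (555,305).

```bash
python3 - <<'E'
from h import *
W=world('wrist','w1');s=.64
im=np.load('pics/w1.npz')['im']
h=W[...,2]
def line(u0,v0,u1,v1,zlo,zhi,half=4):
    m=np.zeros(h.shape,np.uint8);cv2.line(m,(int(u0*s),int(v0*s)),(int(u1*s),int(v1*s)),1,half*2)
    q=W[(m>0)&(h>zlo)&(h<zhi)]
    vx,vy,x,y=cv2.fitLine((q[:,:2]*1000).astype(np.float32),cv2.DIST_HUBER,0,.01,.01).ravel()
    print(len(q),'mid',(x.round(1),y.round(1)),'z',np.median(q[:,2]).round(4),'ang',np.degrees(np.arctan2(vy,vx)).round(2));return q
print('floor z',np.median(W[int(285*s)-5:int(285*s)+5,int(335*s)-5:int(335*s)+5,2]),'bench',np.median(W[80:90,250:280,2]))
print('wall near');line(200,197,605,216,.016,.026)
print('wall far');line(205,368,580,381,.016,.026)
print('end wall');line(187,205,195,362,.016,.026)
print('bar');line(280,215,280,355,.0135,.022,5)
for a in [(391,222,388,352),(434,236,451,360),(520,240,480,364),(560,242,551,368)]: print('rod');line(*a,.009,.017,6)
q=W[int(210*s):int(360*s),int(215*s):int(262*s),2];print('clamp zmax',np.percentile(q,[50,90,99]))
E
```

```text
floor z 0.0033525323467555462 bench -0.0007242663354241896
wall near
999 mid (np.float32(502.0), np.float32(-21.9)) z 0.0189 ang 86.32
wall far
905 mid (np.float32(634.8), np.float32(-33.9)) z 0.0189 ang 86.36
end wall
430 mid (np.float32(556.0), np.float32(-183.1)) z 0.0188 ang -3.69
bar
799 mid (np.float32(560.3), np.float32(-117.0)) z 0.0161 ang -3.59
rod
860 mid (np.float32(563.5), np.float32(-32.3)) z 0.0122 ang -2.17
rod
845 mid (np.float32(573.6), np.float32(9.1)) z 0.0123 ang 7.0
rod
891 mid (np.float32(577.5), np.float32(53.6)) z 0.0122 ang -16.17
rod
907 mid (np.float32(582.0), np.float32(96.8)) z 0.0121 ang 0.46
clamp zmax [0.01629508 0.02412849 0.02813208]
```

```bash
python3 - <<'E'
from h import *
q=q_down(np.deg2rad(97.06))
command_gripper(0.07)
r.reach([.464,.300,.17],q)
print(r.move_straight([.464,.300,.066],speed=.1,max_force=15))
command_gripper(0.0,70)
s=r.read_state();print(s['eef_pos'],s['grip_width'],s['grip_force'],s['contact_force'])
r.move_straight([.464,.300,.13],speed=.1)
r.hold(.2)
s=r.read_state();print(s['eef_pos'],s['grip_width'],s['contact_force'],s['time_s'])
snap('wrist','w2')
snap('side','s2')
a=cv2.imread('pics/w2.png');b=cv2.imread('pics/s2.png')[100:220,120:300]
b=cv2.resize(b,(512,341),interpolation=cv2.INTER_CUBIC)
c=np.vstack([a,b]);c=cv2.resize(c,(423,600));cv2.imwrite('pics/c2.png',c)
E
```

```text
False
[0.46420395 0.30010455 0.0665415 ] 0.020588333429319015 69.24475908279419 [-0.26038681  0.15174657  4.76170459]
[0.4636421  0.29981997 0.12925634] 0.019951973109127528 [ 0.46761432 -0.25598694 -2.40912902] 6.6667
```

View pics/c2.png

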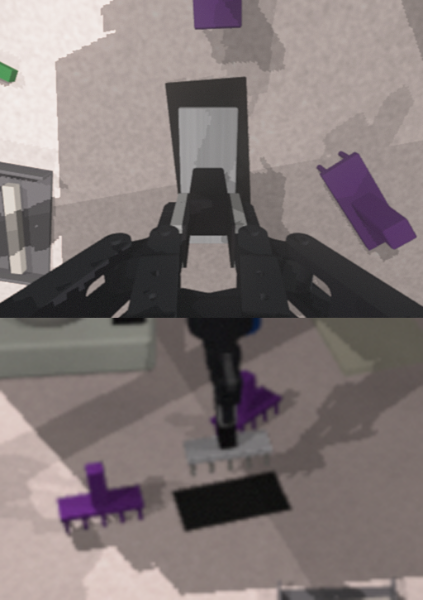

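The rake is up off the mat and level in the grip. Next I'll enter the tray and comb.

```bash
cat >> h.py <<'E'
D=np.array([np.cos(np.deg2rad(-93.67)),np.sin(np.deg2rad(-93.67))]);E_=np.array([-D[1],D[0]]);C=np.array([.5685,-.0256])
def P(x,z,y=0): return [*(C+x*D+y*E_),z]
QT=q_down(np.deg2rad(86.33))
def tx(s): return (np.array(s['eef_pos'][:2])-C)@D*1000
def fx(s): return -np.array(s['contact_force'][:2])@D
E
python3 - <<'E'
from h import *
def rep(n):
    s=r.read_state();print(n,round(s['time_s'],2),'tx',tx(s).round(2),'z',round(s['eef_pos'][2],4),'F',fx(s).round(2),np.round(s['contact_force'],2))
r.reach(P(-.19,.13),QT)
r.move_straight(P(-.19,.070),speed=.08,max_force=12);r.hold(.2);rep('down')
print(r.move_straight(P(-.12,.070),speed=.05,max_force=8));rep('in')
print(r.move_straight(P(0.0,.070),speed=.05,max_force=8));rep('mid')
print(r.move_straight(P(.018,.070),speed=.02,max_force=6));rep('near')
snap('wrist','w3');snap('top','t3')
a=cv2.resize(cv2.imread('pics/w3.png'),(400,300));b=cv2.resize(cv2.imread('pics/t3.png')[140:230,240:400],(534,300),interpolation=cv2.INTER_CUBIC)[:,:400+0]
b=cv2.resize(cv2.imread('pics/t3.png')[145:220,250:390],(560,300),interpolation=cv2.INTER_CUBIC)
c=np.zeros((600,560,3),np.uint8);c[:300,:400]=a;c[300:]=b;cv2.imwrite('pics/c3.png',c)
E
```

```text
down 8.62 tx -190.04 z 0.0706 F -0.32 [-0.57 -0.29 -1.92]
False
in 10.17 tx -120.27 z 0.07 F 0.07 [-0.16  0.08 -2.25]
False
mid 12.72 tx -0.09 z 0.07 F -0.24 [-1.11 -0.17 -1.94]
False
near 13.77 tx 18.04 z 0.07 F 0.46 [ 0.47  0.43 -1.92]
```

View pics/c3.png

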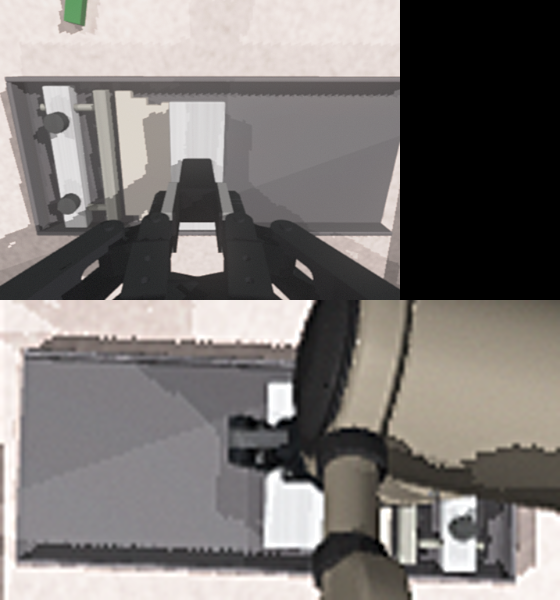

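All four rods are ahead of the rake, nearly parallel, lying flat and just short of the bar. I'll push slowly and feel for home.

```bash
python3 - <<'E'
from h import *
def rep(n):
    s=r.read_state();print(n,round(s['time_s'],2),'tx',tx(s).round(2),'z',round(s['eef_pos'][2],4),'F',fx(s).round(2),np.round(s['contact_force'],2))
rep('0')
print(r.move_straight(P(.078,.070),speed=.009,max_force=5));rep('stop');r.hold(.2);rep('held')
snap('wrist','w4')
a=cv2.imread('pics/w4.png')[80:320,:260];cv2.imwrite('pics/w4b.png',cv2.resize(a,(650,600),interpolation=cv2.INTER_CUBIC))
E
```

```text
0 13.87 tx 17.94 z 0.07 F -0.18 [-0.38 -0.16 -2.06]
True
stop 17.0 tx 42.43 z 0.0695 F 0.8 [ 0.86  0.75 -2.14]
held 17.2 tx 42.22 z 0.0688 F 0.16 [ 0.42  0.13 -2.24]
```

View pics/w4b.png

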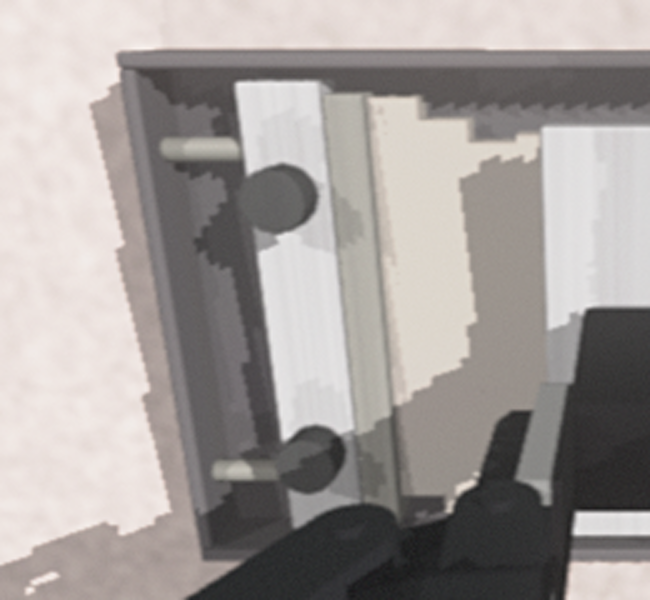

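The bar sits flush on the clamp with the row packed against it. Now I'll bed it with small force-monitored steps.

```bash
python3 - <<'E'
from h import *
def F(n=5):
    a=[]
    for _ in range(n): r.hold(.02);a.append(fx(r.read_state()))
    return np.mean(a),np.max(a)
x=tx(r.read_state());f0,_=F();print('x',x,'f0',f0)
st=.4;log=[]
for i in range(60):
    x+=st
    hit=r.move_straight(P(x/1000,.070),speed=.005,max_force=4)
    f,m=F();s=r.read_state();log.append((round(x,2),tx(s).round(2),f.round(2),m.round(2),bool(hit)))
    if hit: x=tx(s)
    if f>4: st=.15
    if f>9 or m>12.5: break
for l in log: print(*l)
for _ in range(8):
    r.hold(.08);print(round(fx(r.read_state()),2),end=' ')
s=r.read_state();print(s['time_s'],s['eef_pos'],s['contact_force'])
E
```

```text
x 42.14507761508303 f0 -0.050862257663120455
42.55 42.47 0.74 1.36 False
42.95 42.68 3.04 3.35 False
43.35 42.97 4.68 5.31 False
43.5 43.11 5.24 5.97 False
43.65 43.2 5.88 6.45 False
43.8 43.24 6.29 6.5 False
43.95 43.34 6.35 6.66 False
44.1 43.42 6.39 7.48 False
44.25 43.49 7.15 8.15 False
44.4 43.55 6.91 7.37 False
44.55 43.64 7.14 7.62 False
44.7 43.72 7.24 7.87 False
44.85 43.8 7.48 8.16 False
45.0 43.9 8.09 9.23 False
45.15 43.96 8.05 8.75 False
45.3 44.03 8.66 9.36 False
45.45 44.13 8.5 9.04 False
45.6 44.21 8.8 9.95 False
45.75 44.32 9.47 10.36 False
8.85 8.55 8.71 8.68 7.76 9.24 8.37 8.91 24.5167 [ 0.56559431 -0.06991337  0.07011363] [0.65016262 8.89139326 0.00985243]
```

```bash
python3 - <<'E'
from h import *
x=45.75;fs=[]
for i in range(12):
    x+=.15; r.move_straight(P(x/1000,.070),speed=.005,max_force=4)
    a=[]
    for _ in range(4): r.hold(.02);a.append(fx(r.read_state()))
    fs.append(np.mean(a).round(2))
    if fs[-1]>10: break
print(x,fs);a=[]
for _ in range(9): r.hold(.08);a.append(fx(r.read_state()).round(2))
print(a,r.read_state()['time_s'],tx(r.read_state()))
snap('wrist','w5');a=cv2.imread('pics/w5.png')[80:320,:260];cv2.imwrite('pics/w5b.png',cv2.resize(a,(650,600),interpolation=cv2.INTER_CUBIC))
E
```

```text
46.49999999999999 [np.float64(9.15), np.float64(9.39), np.float64(9.38), np.float64(9.93), np.float64(10.1)]
[np.float64(9.97), np.float64(10.0), np.float64(9.06), np.float64(9.23), np.float64(9.34), np.float64(10.17), np.float64(10.25), np.float64(10.82), np.float64(9.78)] 26.85 44.90435392150476
```

View pics/w5b.png

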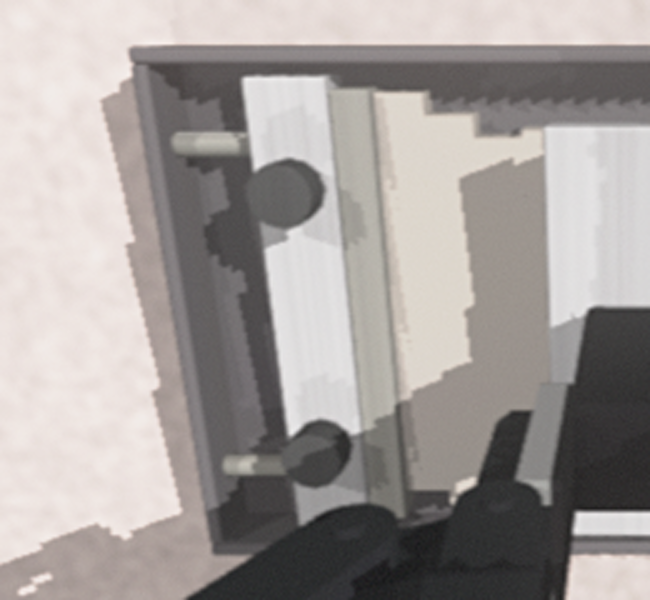

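The bar is bedded at about 10 N with the row flat against it. Next I'll withdraw, check the rods, and return the rake.

```bash
python3 - <<'E'
from h import *
r.move_straight(P(.042,.070),speed=.01); r.move_straight(P(.0,.0705),speed=.04)
r.move_straight(P(.0,.14),speed=.1)
q=q_down(np.deg2rad(97.06))
r.reach([.464,.300,.14],q)
r.move_straight([.464,.300,.078],speed=.08)
hit=r.move_straight([.464,.300,.0655],speed=.015,max_force=5);s=r.read_state();print(hit,s['eef_pos'],s['contact_force'],s['time_s'])
snap('top','t6')
a=cv2.imread('pics/t6.png')[140:220,170:395];
b=cv2.resize(a,(800,284),interpolation=cv2.INTER_CUBIC)
snap('side','s6');c=cv2.imread('pics/s6.png')[130:330,160:340];c=cv2.resize(c,(284,316),interpolation=cv2.INTER_CUBIC)
o=np.zeros((600,800,3),np.uint8);o[:284]=b;o[284:,:284]=c;cv2.imwrite('pics/c6.png',o)
E
```

```text
True [0.46381246 0.29987725 0.06654442] [-0.28345565 -0.11951965  4.35489222] 32.4833
```

View pics/c6.png

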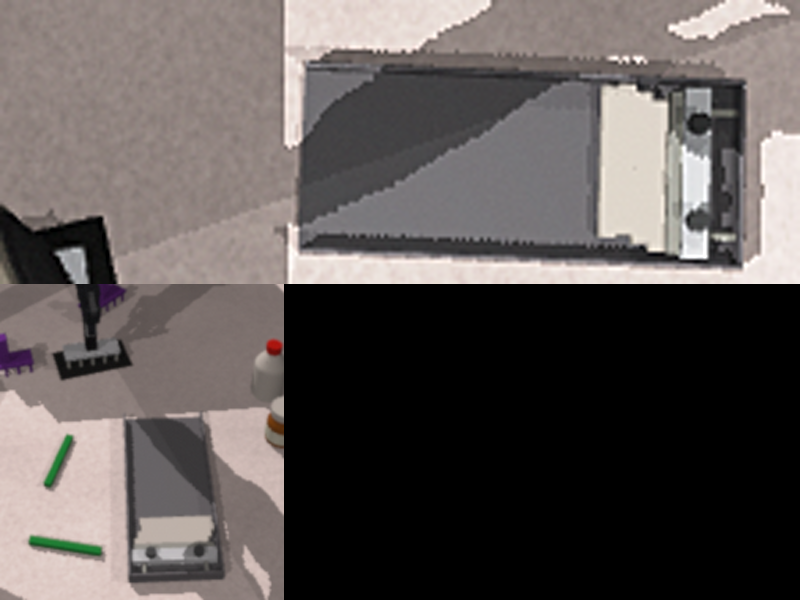

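The four rods lie in a tight flat row against the bar, at (600–668, 85–250) in the crop, and the rake stands on its mat. I'll let go now.

```bash
python3 - <<'E'
from h import *
command_gripper(0.075,20)
r.move_straight([.464,.300,.19],speed=.1)
r.reach([.40,.05,.30],QT); r.hold(.3)
snap('top','t7');W=world('top','t7');h=W[...,2]
s=.64
pm=(h>0.025)&(h<0.04);hm=(h>0.075)&(h<.095)
B=np.zeros_like(pm);B[int(310*s):int(410*s),int(262*s):int(330*s)]=1
q=W[pm&B];print('plate',cv2.minAreaRect((q[:,:2]*1000).astype(np.float32)),np.percentile(q[:,2],[5,50,95]));q=W[hm&B];print('top',q.mean(0),len(q))
print(r.read_state()['time_s'],r.read_state()['contact_force'])
cv2.imwrite('pics/t7b.png',cv2.resize(cv2.imread('pics/t7.png')[70:280,130:410],(800,600),interpolation=cv2.INTER_CUBIC))
E
```

```text
plate ((463.3211364746094, 299.6601257324219), (103.67898559570312, 40.68349838256836), 6.9803900718688965) [0.02961259 0.03250349 0.03525058]
top [0.46340686 0.29899247 0.08579225] 96
35.975 [ 0.71260279 -0.08276916  0.03261074]
```

View pics/t7b.png

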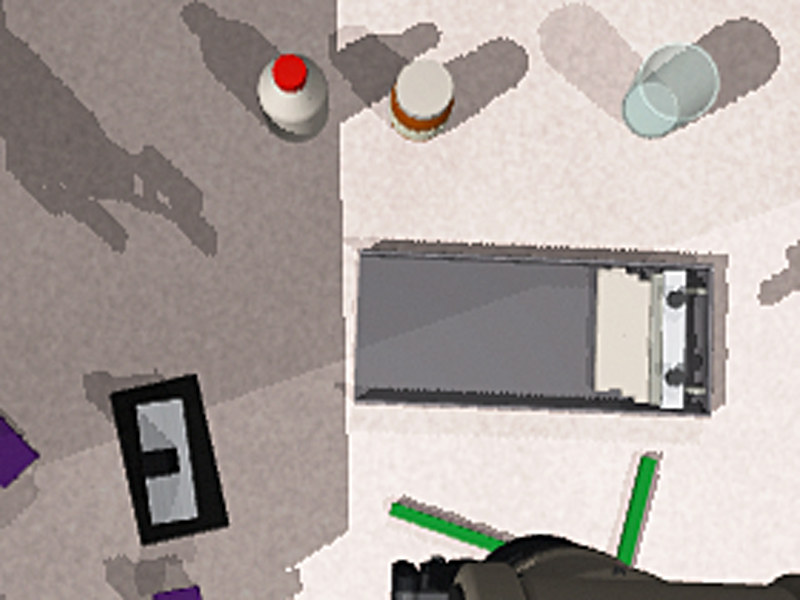

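The rake stands upright on the mat's centre at (165,460). The row is tight and flat at (597–652, 268–400), and the bystanders have not moved.

```bash
python3 -c "
from h import *
print(r.finish_job())"
```

```text
the job is handed in; nothing more can be done
None
```

The job is handed in: the four rods lie in a flat row against the bar, which was pressed home on its clamp at about 10 N for over half a second, and the rake stands upright at the middle of its mat with the bystanders untouched; the hand-in returned no verdict.

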